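# Re-pin the seedling carriage one hole along

## Task

The seedlings are up, so move their sliding tray one hole along: pull the T-handled quick-release pin straight up out of its bracket, push the tray sideways by its wooden paddle until the hole in the catch plate comes under the bracket, and push the pin back down through both until it clicks home with its collar flush on the bracket. The catch plate is not set exactly, so feel for the hole, for instance by standing the pin in the bracket on the plate and sliding the tray slowly until it drops in; never force or slam anything. Keep the cups standing, leave the things beside the rig alone and let go at the end.

Things in the scene. Friction and masses are not known exactly. Their poses are not given: they have to be found in the camera images.
- rig: Fixed slide rig: grey base plate 250 x 320 x 6 mm, two rails along its y, and a dark steel pin bracket (C-shaped clevis 60 mm wide, 70 mm high, open to +x) at x = -112 to -40 mm, y = -30 to 30 mm. Origin: centre of the base's underside, z up. The tray slides along its +y. Limits: 60 N between pin and rig (all contacts added), 20 N between robot and rig or tray, tray at most 0.4 m/s.
- bore (a point): Centre of the bracket's upright 13 mm hole, on the upper plate's top face, 70 mm above the bench (rig frame -70, 0, 70 mm). Upper plate z = 44 to 70 mm; below it run the tray's hole strip (z = 30 to 38 mm) and catch plate (30 to 39 mm), then the lower plate, z = 8 to 18 mm, with a 14 mm hole. Two spring balls at z = 23 mm click into the pin's groove. Axes as the rig's.
- pin: Loose steel pin, 106 mm long, about 90 g. Origin: centre of its tip, z up its axis. Nose tapers from 9 to 12 mm diameter over 5 mm; 12 mm shaft with a groove at z = 17 mm; collar 22 mm diameter, z = 64 to 68 mm; 10 mm neck; black T-handle 42 mm (x) x 14 mm (y), z = 80 to 106 mm. It starts home through the tray's first hole, tip 6 mm above the bench, yaw up to 0.5 rad off the rig's.
- pin_grip (a point): On the pin's axis at the middle of the T-handle, 94 mm above the tip; 100 mm above the bench at the start and when home. Axes as the pin's: fingers close along y. About 10 N pulls the pin off its detent, about 5 to 10 N pushes it in; it is clear of the bracket after 64 mm.
- pin_collar (a point): On the pin's axis at the underside of the collar, 64 mm above the tip; level with the bore's mouth when home. With the nose on the catch plate beside the hole the collar stays about 33 mm above the bracket, and the pin stands so, upright, when let go. In the hole it sinks of itself until the nose rests on the spring balls, about 19 mm before home. Axes as the pin's.
- carriage (a joint): Travel of the black tray (145 x 190 mm, rim 47 mm high) along the rig's +y in m: 0 at the start, end stop 0.110. The catch plate (44 x 84 mm, reaching 49 mm from its hole to +y) is set through slots: its hole comes under the bore anywhere from 0.067 to 0.093. The nose enters only within 2 to 3 mm of it. The slide drags with about 2.5 N and stays put.
- paddle (a point): Top centre of the upright wooden paddle on the tray's -y end: 50 mm wide (x), 10 mm thick (y), from 30 to 160 mm above the bench, so that the outside of the fingers can push it while they hold the pin. Moves with the tray. Axes as the rig's. No loose thing within 100 mm on its -y side.
- cup_a: Clear plastic cup with a peat pellet and a seedling, standing loose in the tray; 74 mm across the rim, 75 mm high, top 104 mm above the bench. Origin at the centre of its base, z up.
- cup_b: A second, like cup standing in the tray.
- cup_spare: A third, like cup standing on the bench beside (+y) or beyond (+x) the rig, bystander. Origin at the centre of its base.
- jar: Amber jar with white cap, 56 mm diameter, 85 mm high, on the bench beyond (+x) or beside (+y) the rig, bystander. Origin at the centre of its base.
- scoop: Small scoop lying on the bench on the rig's +y side, bystander.
Not all that is in view belongs to the job. Leave any orange or purple look-alike of the pin alone.

How it is judged:
On the way, in this order (a step that is already met when the one before it is completed fails the run):
1. the pin is out of the bracket (z of pin in the frame of bore above 0.002 m), for 0.1 s.
2. then the tray is moved along to the second hole (value of joint carriage above 0.062 m), for 0.1 s.
At the end, for the whole second after the job is handed in: The pin stands upright in the bracket, collar within 1.8 mm of the bracket's top face and within 3 mm of the bore's axis, through the catch plate's hole with the tray 64 to 96 mm along; both cups stand in the tray; the pin is released and at rest (z of pin in the frame of bore below -0.0622 m and horizontal distance between pin and bore below 0.003 m and angle between the z axis of pin and the z axis of rig, either way round below 0.08 rad and value of joint carriage between 0.064 and 0.096 m and angle between each of cup_a, cup_b's own z axis and vertical below 0.2 rad and linear speed of pin below 0.02 m/s); the robot touches nothing.
It fails at once if the pin is forced: contact forces between pin and rig add up to more than 60 N (contact force between pin and rig above 60 N).
It fails at once if the robot pushes or knocks on the rig or its tray with more than 20 N (contact force between any of the fingers, the arm and rig above 20 N).
It fails at once if the tray is slammed along, faster than 0.4 m/s (velocity of joint carriage above 0.4 m/s).
It fails at once if a cup is tipped (angle between any of cup_a, cup_b, cup_spare's own z axis and vertical above 0.5 rad).
It fails at once if a bystander is moved more than 30 mm (distance of any of cup_spare, jar, scoop from where it was at the start of the episode above 0.03 m).
It also fails if it takes over 72 s, if anything falls off the work surface, if the arm or the gripper's body presses on something with over 40 N, if the wrist force passes 120 N, or if a joint passes its speed limit or range.

## Robot

A 6-joint arm with a two-finger parallel gripper is mounted at the origin on the work surface. World frame = base frame: x ahead of the robot, y to its left, z up, the work surface at z = 0. Lengths are in m, angles in rad, forces in N, time in s.
With the tool pointing down it reaches from about 0.325 to 0.9 m from the base axis. Payload 6.1 kg.
Tool frame: the origin (TCP) lies between the finger pads; the fingertips stand 14 mm ahead of it and the grasp point (between the pads) lies 5 mm behind it; z points along the fingers, x is the direction in which the jaws open and shut, and the axes are right-handed (so a half turn about z gives the same grasp; the last joint's range is limited). The gripper opens to 85 mm and grips with 20 to 120 N. Pads are 22 mm wide; open, the fingers measure 114 mm over their backs; the gripper's body (76 mm by 85 mm) begins 54 mm behind the grasp point. The pads swing forward as they close: fully open they stand 13 mm farther back than shut.
Start: joints at [1.09, 0.22, 1.526, -0, 1.395, -0.126], TCP at [0.217, 0.586, 0.245] pointing down, gripper open.
Joint ranges: [-2.98, 2.98], [-0.91, 2.08], [0.09, 2.57], [-1.24, 4.39], [0.2, 2.65], [-2.68, 2.68]. Speed limits (rad/s): [2.57, 2.57, 3.01, 3.14, 3.14, 3.14].

## Interface

Orientations are given as a unit quaternion [w, x, y, z].
In Python, from rig import r gives the robot as it stands.
- The arm moves only by the shell command python3 -m jog 'ROWS' [OPENING]. ROWS is JSON, a list that holds one entry, the list of rows, each a list of 4 numbers: the shift along the tool's x, y, z each as a share of 0.25 m, from -1 to 1, then the turn about the tool's z as a share of 60 degrees, from -1 to 1. In form: [[[x, y, z, yaw], ...]]. A call has 1 to 12 rows; each row is the pose to reach, as a shift and turn from the pose measured when the call began, along the tool's axes at that moment; what a row does not reach only later rows make up. A row lasts 1/8 s, in which the tool goes at most 62.5 mm and 10.7 degrees, less where a joint would pass 70% of its speed; a pose out of reach is approached as far as the arm can. A call with a number of a shift or a turn outside -1 to 1 is refused whole. A call with a gripper value outside its range is refused whole. OPENING is the gripper's target within -1 to 1 (shut at 1, half-way at 0, fully open at -1), set as the call begins (- or left out, the last holds). The fingers move at their own pace and stop on an object; the grip force is fixed at half the most. Time passes only in rows, so rows that repeat a pose let the fingers close. It gives the time, the measured TCP pose, the force and the opening at its end, in the units of the state.
- r.sense(): the state, without advancing time (a new reading comes with each control period).
- r.get_image(name): name is "side" or "top" or "wrist"; returns the picture (384x512x3 uint8, red, green, blue); there is no depth.
- r.calibration(name): a dict with "intrinsics" (3x3 intrinsics, pixels), "cam_to_world" (4x4, takes a point from camera to world coordinates); the wrist camera has in their place "T_tool_cam" (4x4, takes a point from camera to tool coordinates, whose origin is the TCP and whose axes are the tool frame's). Camera axes: x right, y up, looking along -z (the intrinsics and any distortion apply to the point x, -y, -z); pixel columns grow to the right and rows downward; lengths in m; the calibration is good to about 2 mm. A picture is of the moment at which its call begins: read the wrist's pose just before it. calibration takes no time and is no camera call.
- r.sign_off(): hands the job in, once; it reports no verdict.
The state is a dict: "time_s": time; "joint_pos": joint angles; "joint_vel": joint speeds; "joint_efforts": joint torques, N m; "ee_pos": TCP position; "orientation": TCP orientation; "contact_force": force on the tool from outside, world axes, zero at the start; "torque": the same for the moment, N m; "grip_width": finger opening in m.
Only numpy, scipy, OpenCV 4.12 (cv2) and the standard library are available. Lean on these libraries where they do the work, as an engineer would, in place of code of your own. Each camera call takes 0.05 s, during which the arm holds its last target.

## Working session

There is one attempt and no reset: what is moved stays moved. The work goes in short steps, Python scripts to look and compute and a shell command to move; the robot and the scene stay as the last step left them, time stands still between calls to the robot, and variables do not carry over. Pictures are saved under pics/ and viewed, and the job is handed in when it is done.

```bash
ls; mkdir -p pics; python3 - <<'E'
from rig import r
import cv2,numpy as np
s=r.sense();print({k:np.round(v,3) for k,v in s.items()})
for n in("side","top","wrist"):
    cv2.imwrite(f"pics/{n}0.png",r.get_image(n)[:,:,::-1]);c=r.calibration(n)
    print(n,{k:np.round(v,3).tolist() for k,v in c.items()})
E
```

```text
pics
{'time_s': np.float64(0.0), 'joint_pos': array([ 1.09 ,  0.221,  1.528,  0.   ,  1.395, -0.126]), 'joint_vel': array([ 0.001,  0.001, -0.002, -0.001,  0.   , -0.001]), 'joint_efforts': array([ 0.0000e+00, -4.9690e+01, -3.8939e+01, -0.0000e+00,  1.1000e-02,
        0.0000e+00]), 'ee_pos': array([0.217, 0.586, 0.244]), 'orientation': array([ 0.   ,  0.821,  0.571, -0.001]), 'contact_force': array([ 0.408,  0.689, -0.42 ]), 'torque': array([ 0.023, -0.06 ,  0.004]), 'grip_width': np.float64(0.085)}
side {'intrinsics': [[487.567, 0.0, 246.402], [0.0, 487.567, 195.648], [0.0, 0.0, 1.0]], 'cam_to_world': [[0.86, 0.317, -0.399, 0.134], [-0.51, 0.536, -0.673, -0.58], [0.0, 0.783, 0.623, 0.824], [0.0, 0.0, 0.0, 1.0]]}
top {'intrinsics': [[410.077, 0.0, 250.407], [0.0, 410.077, 186.522], [0.0, 0.0, 1.0]], 'cam_to_world': [[-0.026, 0.986, -0.164, 0.437], [-0.999, -0.03, -0.026, 0.146], [-0.03, 0.163, 0.986, 0.976], [0.0, 0.0, 0.0, 1.0]]}
wrist {'intrinsics': [[297.728, 0.0, 254.197], [0.0, 297.728, 193.79], [0.0, 0.0, 1.0]], 'T_tool_cam': [[1.0, 0.002, -0.001, 0.001], [0.002, -0.953, -0.303, -0.078], [-0.002, 0.303, -0.953, -0.129], [0.0, 0.0, 0.0, 1.0]]}
```

View pics/side0.png

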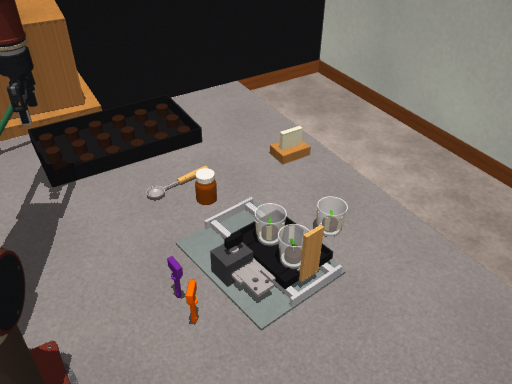

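View pics/top0.png

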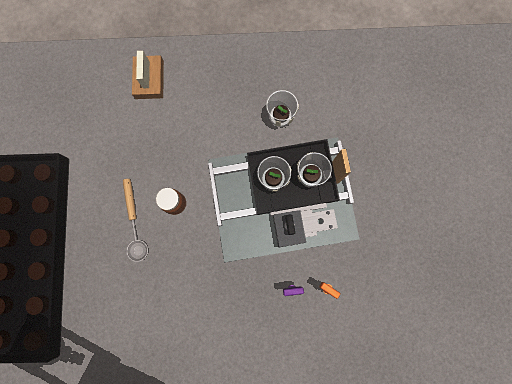

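View pics/wrist0.png

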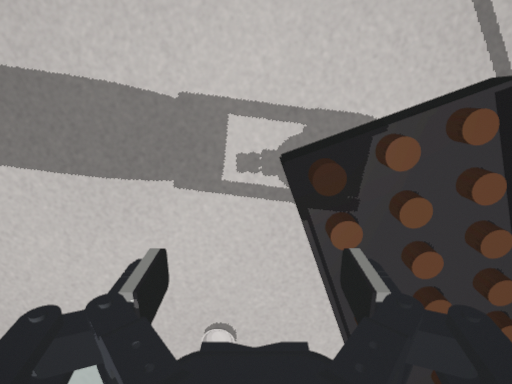

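The black T-handle sits on the bracket at about (288,225) in the top view and (233,241) in the side view. The look-alikes are purple (293,291) and orange (330,290) in the top view, and both stand on the bare bench. Only the black one is in the bracket, so I'll confirm it with a crop.

```bash
python3 - <<'E'
import cv2,numpy as np
t=cv2.imread('pics/top0.png')[130:270,200:370];s=cv2.imread('pics/side0.png')[195:325,160:360]
cv2.imwrite('pics/ct.png',cv2.resize(t,None,fx=4.6,fy=4.2 if 0 else 4.2,interpolation=2)[:590,:790])
cv2.imwrite('pics/cs.png',cv2.resize(s,None,fx=4,fy=4,interpolation=2))
E
```

```text
(no output)
```

View pics/ct.png

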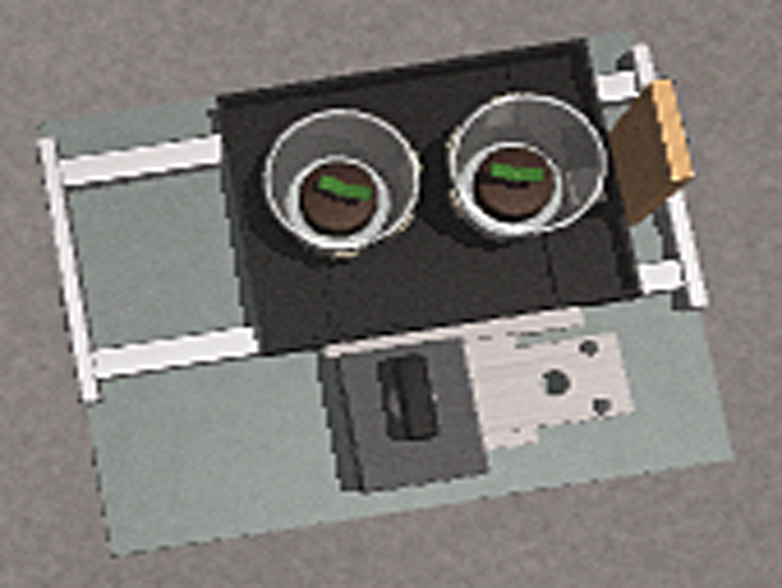

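View pics/cs.png

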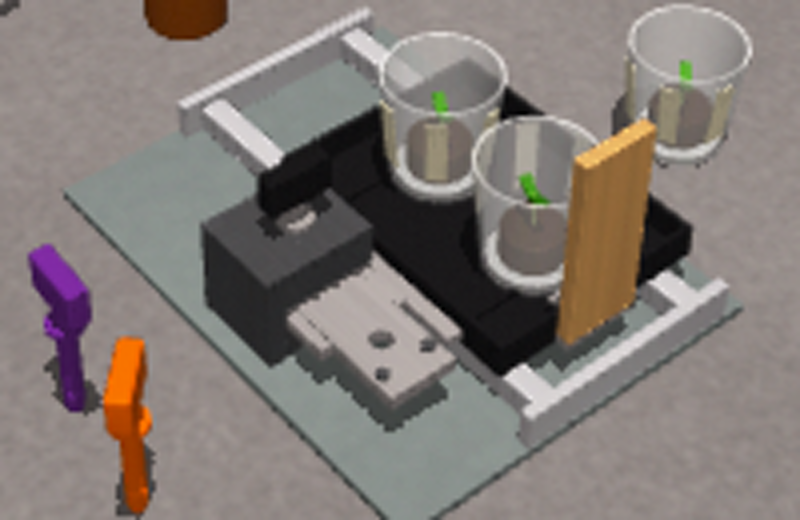

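```bash
cat > h.py <<'E'
import numpy as np
from rig import r
def proj_ray(n,u,v,T=None):
    c=r.calibration(n);K=np.array(c['intrinsics']);M=np.array(c['cam_to_world']) if T is None else T
    d=np.array([(u-K[0,2])/K[0,0],-(v-K[1,2])/K[1,1],-1.]);return M[:3,3],M[:3,:3]@d
def onz(n,u,v,z,T=None):
    o,d=proj_ray(n,u,v,T);return (o+d*(z-o[2])/d[2])
def wristT(s):
    from scipy.spatial.transform import Rotation as R
    q=s['orientation'];T=np.eye(4);T[:3,:3]=R.from_quat([q[1],q[2],q[3],q[0]]).as_matrix();T[:3,3]=s['ee_pos']
    return T@np.array(r.calibration('wrist')['T_tool_cam'])
E
python3 - <<'E'
from h import *
np.set_printoptions(precision=4,suppress=True)
t=lambda u,v,z:onz('top',200+(u-2)/4.6,130+(v-2)/4.2,z)[:2]
s=lambda u,v,z:onz('side',160+(u-1.5)/4,195+(v-1.5)/4,z)[:2]
A,B,C=t(37,128,.006),t(113,555,.006),t(733,460,.006)
print('base',A,B,C,np.linalg.norm(A-B),np.linalg.norm(B-C)); ctr=(A+C)/2
ey=(B-C)/np.linalg.norm(B-C);ex=np.array([ey[1],-ey[0]]);print('yaw',np.arctan2(ex[1],ex[0]), 'ctr',ctr,'bore',ctr-.07*ex)
y2=(A-B)/np.linalg.norm(A-B);print('yaw2',np.arctan2(y2[1],y2[0]))
print('side base',s(65,192,.006), s(742,307,.006),'ctr',(s(65,192,.006)+s(742,307,.006))/2)
# bracket top corners: near (+y,-x),( -y,-x)
for a in [(368,493),(489,472),(343,352),(462,335)]: print('br top',t(*a,.07))
for a in [(203,232),(262,284+0),(371,240),(0,0)]: print('br side',s(*a,.07))
h=[t(*a,.106) for a in [(383,357),(422,353),(436,437),(396,441)]];print('handle',h,'ctr',np.mean(h,0))
d=h[3]+h[2]-h[0]-h[1];print('hyaw',np.arctan2(-d[1],-d[0]))
print('hole',t(556,382,.039),s(381,339,.039))
p=[t(*a,.16) for a in[(654,83),(676,80),(694,178),(672,183)]];print('paddle',p,np.mean(p,0))
p=[s(*a,.16) for a in[(574,160),(654,124)]];print('paddle s',p,)
E
```

```text
base [0.6672 0.2734] [0.423  0.2369] [ 0.4669 -0.0786] 0.2469423557744958 0.31846597683149525
yaw 0.13826719550164518 ctr [0.567  0.0974] bore [0.4977 0.0878]
yaw2 0.1485470343546978
side base [0.4195 0.2345] [ 0.7094 -0.045 ] ctr [0.5645 0.0948]
br top [0.4525 0.1092]
br top [0.4618 0.0515]
br top [0.5263 0.1184]
br top [0.5336 0.061 ]
br side [0.4486 0.1043]
br side [0.4577 0.0544]
br side [0.5237 0.0528]
br side [0.4329 0.3485]
handle [array([0.5197, 0.1012]), array([0.5212, 0.0832]), array([0.4788, 0.0785]), array([0.4774, 0.0969])] ctr [0.4993 0.0899]
hyaw 0.10492452721501397
hole [0.51  0.013] [0.5063 0.0134]
paddle [array([ 0.644 , -0.0207]), array([ 0.6452, -0.0305]), array([ 0.5966, -0.0352]), array([ 0.5945, -0.0255])] [ 0.6201 -0.028 ]
paddle s [array([ 0.5926, -0.0268]), array([ 0.6432, -0.0257])]
```

The crop shows the black-handled pin seated in the bracket. It is the only one fitted, so it is the target. The bore is at about (0.497, 0.087), the rig yaw is about 0.145, and the catch hole gives a carriage of about 0.075.

```bash
python3 -m jog '[[[-0.12,0.15,0,-0.1],[-0.28,0.33,0,-0.25],[-0.44,0.51,0,-0.4],[-0.6,0.69,0,-0.45],[-0.74,0.87,0,-0.45],[-0.74,0.87,0,-0.45]]]' -1; python3 - <<'E'
from h import *
s=r.sense();T=wristT(s)@np.linalg.inv(np.array(r.calibration('wrist')['T_tool_cam']))
d=T[:3,:3].T@(np.array([.498,.088,.245])-T[:3,3]);print(d/.25, np.degrees(np.arctan2(T[1,0],T[0,0])))
E
```

```text
time_s: 0.9
ee_pos: [0.3583, 0.3337, 0.2446]
orientation: [0.001, 0.667, 0.745, -0.001]
contact_force: [0.7, -0.0, -0.7]
grip_width: 0.0857
[-1.03866802e+00  4.46590122e-01  1.76194453e-04] 96.35116151665568
```

```bash
python3 -m jog '[[[-0.2,0.09,0,0],[-0.4,0.18,0,0],[-0.6,0.27,0,0],[-0.8,0.36,0,0],[-1,0.45,0,0],[-1,0.45,0,0],[-1,0.45,0,0]]]'; python3 - <<'E'
from h import *
import cv2
s=r.sense();np.save('s1.npy',wristT(s));print(s['ee_pos'],s['orientation'])
im=r.get_image('wrist')[:,:,::-1];cv2.imwrite('pics/w1.png',im)
cv2.imwrite('pics/w1c.png',cv2.resize(im[130:330,130:390],None,fx=3,fy=3,interpolation=2))
E
```

```text
time_s: 1.78
ee_pos: [0.4974, 0.0987, 0.2446]
orientation: [-0.0, 0.667, 0.745, -0.001]
contact_force: [-0.6, 0.3, 0.1]
grip_width: 0.0852
[0.49739487 0.09865764 0.24463812] [-6.81260176e-05  6.66826257e-01  7.45212555e-01 -9.92772535e-04]
```

View pics/w1.png

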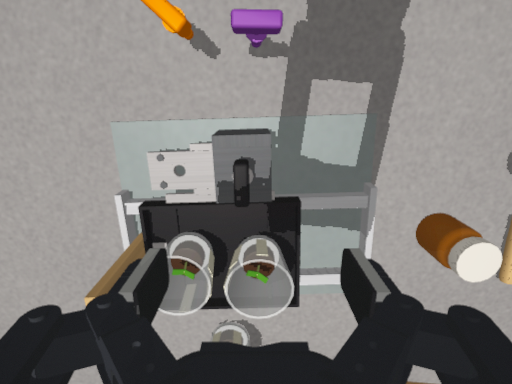

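View pics/w1c.png

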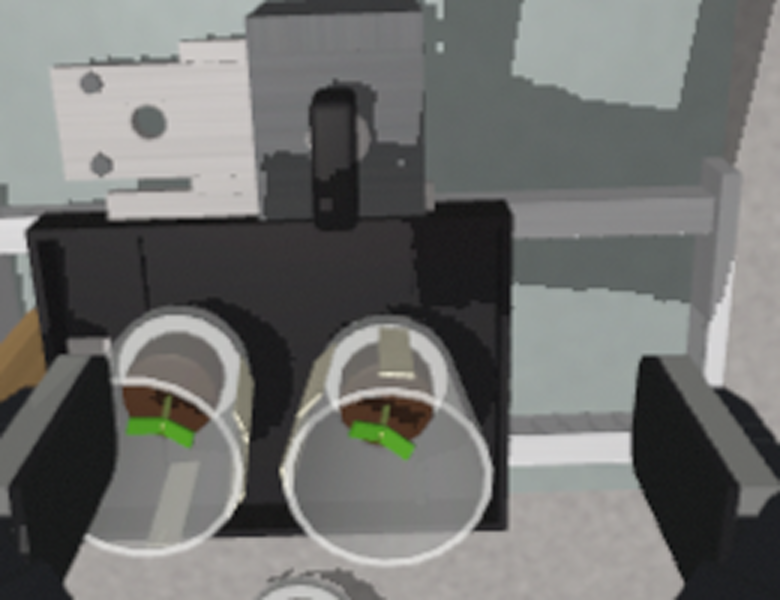

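```bash
python3 - <<'E'
import cv2,numpy as np
im=cv2.imread('pics/w1.png')[150:220,210:285]
g=np.clip((im/255.)**0.45*255,0,255).astype('u1')
cv2.imwrite('pics/w1e.png',cv2.resize(g,None,fx=8,fy=8,interpolation=2))
E
```

```text
(no output)
```

View pics/w1e.png

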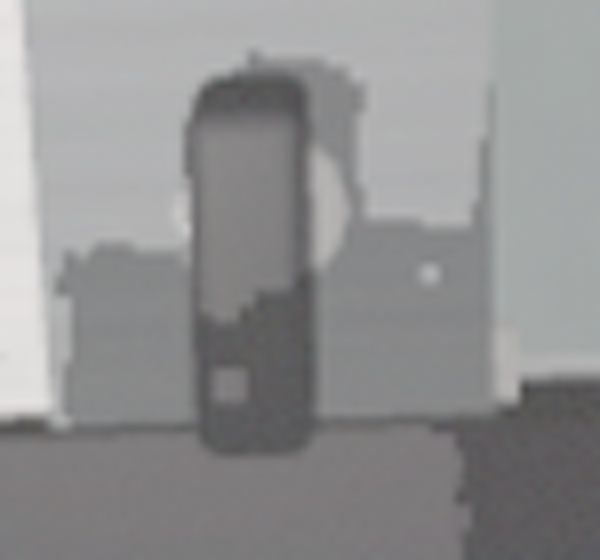

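The handle's top face runs from (241,164) to (242,206) in the wrist view. It is nearly parallel to the tool's y axis.

```bash
python3 - <<'E'
from h import *
T=np.load('s1.npy');np.set_printoptions(precision=4,suppress=True)
p=lambda x,y,z:onz('wrist',210+(x-3.5)/8,150+(y-3.5)/8,z,T)
a,b=p(250,105,.106),p(256.5,450,.106);print(a,b,np.linalg.norm(a-b),'ctr',(a+b)/2)
d=b-a;print('hyaw',np.arctan2(d[1],d[0]))
for q in [(25,5),(50,410),(492,5),(495,410)]:print(p(*q,.07))
# wrist crop hole
print('hole',onz('wrist',130+148/3,130+121/3,.039,T))
Tt=T@np.linalg.inv(np.array(r.calibration('wrist')['T_tool_cam']))
print('tool x ang',np.degrees(np.arctan2(Tt[1,0],Tt[0,0])), 'ydir', np.arctan2(Tt[1,1],Tt[0,1]))
c=(a+b)/2
print((Tt[:3,:3].T@(np.array([c[0],c[1],.105])-Tt[:3,3]))*1000)
E
```

```text
[0.4767 0.0852 0.106 ] [0.5184 0.09   0.106 ] 0.04192347711981447 ctr [0.4976 0.0876 0.106 ]
hyaw 0.11416276728902032
[0.4745 0.0545 0.07  ]
[0.5288 0.0615 0.07  ]
[0.468  0.1139 0.07  ]
[0.5223 0.1212 0.07  ]
hole [0.5074 0.0141 0.039 ]
tool x ang 96.35486063536887 ydir 0.11091132163598832
[-10.8606  -0.8352 139.6527]
```

```bash
python3 -m jog '[[[-0.02,0,0.05,0],[-0.044,-0.003,0.15,0],[-0.044,-0.003,0.25,0],[-0.044,-0.003,0.35,0],[-0.044,-0.003,0.42,0],[-0.044,-0.003,0.42,0]]]' 0; python3 - <<'E'
from h import *
import cv2
s=r.sense();np.save('s2.npy',wristT(s));print(s['ee_pos'],s['contact_force'])
im=r.get_image('wrist')[:,:,::-1]
g=np.clip((im/255.)**0.5*255,0,255).astype('u1')
cv2.imwrite('pics/w2c.png',cv2.resize(g[120:380,120:380],None,fx=2.3,fy=2.3,interpolation=2))
E
```

```text
time_s: 2.58
ee_pos: [0.4961, 0.0884, 0.1379]
orientation: [-0.001, 0.666, 0.746, -0.002]
contact_force: [-0.4, -0.6, 0.1]
grip_width: 0.0429
[0.49605078 0.08836023 0.13794722] [-0.42719348 -0.64690382  0.05587997]
```

View pics/w2c.png

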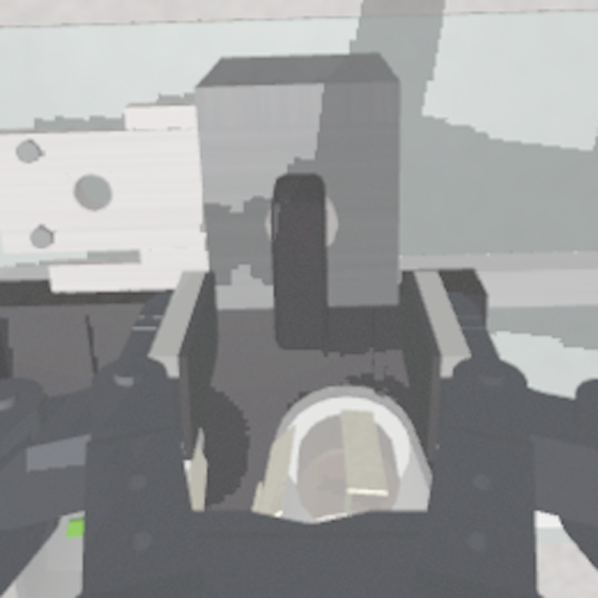

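```bash
python3 - <<'E'
from h import *
T=np.load('s2.npy');np.set_printoptions(precision=4,suppress=True)
p=lambda x,y,z:onz('wrist',120+(x-.65)/2.3,120+(y-.65)/2.3,z,T)
a,b=p(300,190,.106),p(300.7,347,.106);print(a,b,np.linalg.norm(a-b))
d=b-a;c=(a+b)/2;print('hyaw',np.arctan2(d[1],d[0]),c)
Tt=T@np.linalg.inv(np.array(r.calibration('wrist')['T_tool_cam']))
print('ydir', np.arctan2(Tt[1,1],Tt[0,1]))
print((Tt[:3,:3].T@(np.array([c[0],c[1],.0955])-Tt[:3,3]))*1000)
E
```

```text
[0.4754 0.0848 0.106 ] [0.5199 0.0898 0.106 ] 0.044723624926308235
hyaw 0.11142239905302051 [0.4976 0.0873 0.106 ]
ydir 0.1129854730139529
[-1.2016  1.6536 42.4411]
```

```bash
python3 -m jog '[[[-0.008,0.006,0.05,0],[-0.008,0.006,0.1,0],[-0.008,0.006,0.14,0],[-0.008,0.006,0.17,0],[-0.008,0.006,0.17,0],[-0.008,0.006,0.17,0]]]' 0.45; python3 - <<'E'
from h import *
import cv2
s=r.sense();np.save('s3.npy',wristT(s));print(s['ee_pos'],s['contact_force'],s['grip_width'])
im=r.get_image('wrist')[:,:,::-1]
g=np.clip((im/255.)**0.5*255,0,255).astype('u1')
cv2.imwrite('pics/w3c.png',cv2.resize(g[180:330,180:330],None,fx=4,fy=4,interpolation=2))
E
```

```text
time_s: 3.38
ee_pos: [0.499, 0.0864, 0.097]
orientation: [-0.0, 0.666, 0.746, -0.001]
contact_force: [-0.1, 0.1, -0.0]
grip_width: 0.0232
[0.49898391 0.08637498 0.09704718] [-0.09110749  0.13320572 -0.01575901] 0.0232339799588852
```

View pics/w3c.png

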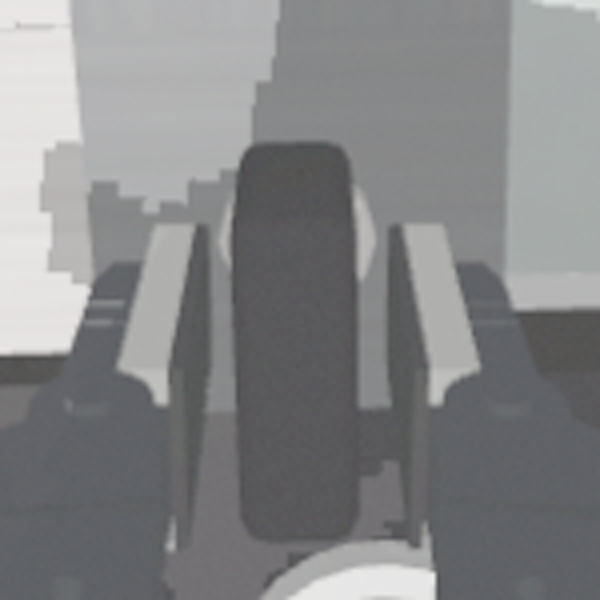

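The handle is centred between the pads, with gaps of 26 and 31 px (about 0.3 mm off). Closing.

```bash
python3 -m jog '[[[0,0,0,0],[0,0,0,0]]]' 0.62;python3 -m jog '[[[0,0,0,0],[0,0,0,0],[0,0,0,0],[0,0,0,0]]]' 1
```

```text
time_s: 3.68
ee_pos: [0.4994, 0.0864, 0.0976]
orientation: [0.0, 0.666, 0.746, -0.001]
contact_force: [-0.4, -0.1, 0.2]
grip_width: 0.0159
time_s: 4.18
ee_pos: [0.4994, 0.0864, 0.0977]
orientation: [0.0, 0.666, 0.746, -0.001]
contact_force: [-0.8, -0.1, 2.8]
grip_width: 0.0133
```

```bash
python3 -m jog '[[[0,0,-0.006,0],[0,0,-0.012,0],[0,0,-0.018,0],[0,0,-0.026,0],[0,0,-0.036,0],[0,0,-0.05,0],[0,0,-0.07,0],[0,0,-0.09,0]]]'
```

```text
time_s: 5.18
ee_pos: [0.4997, 0.0864, 0.1209]
orientation: [0.0, 0.666, 0.746, -0.001]
contact_force: [-0.4, -1.0, -1.1]
grip_width: 0.0129
```

```bash
python3 -m jog '[[[0,0,-0.05,0],[0,0,-0.1,0],[0,0,-0.15,0],[0,0,-0.2,0],[0,0,-0.25,0],[0,0,-0.27,0],[0,0,-0.27,0]]]'; python3 - <<'E'
from h import *
import cv2
s=r.sense();print(s['ee_pos'],s['contact_force'],s['grip_width'])
a=r.get_image('side')[:,:,::-1];b=r.get_image('top')[:,:,::-1]
cv2.imwrite('pics/p4.png',np.vstack([cv2.resize(a[150:330,120:390],None,fx=2,fy=2)[:300],cv2.resize(b[110:270,180:450],None,fx=2,fy=2)[:300]])[:600])
E
```

```text
time_s: 6.05
ee_pos: [0.5, 0.0865, 0.1888]
orientation: [0.001, 0.666, 0.746, -0.0]
contact_force: [-0.1, -0.9, -1.5]
grip_width: 0.0134
[0.49995216 0.08652959 0.18880892] [-0.08986527 -0.91938897 -1.5332877 ] 0.013419292660019703
```

View pics/p4.png

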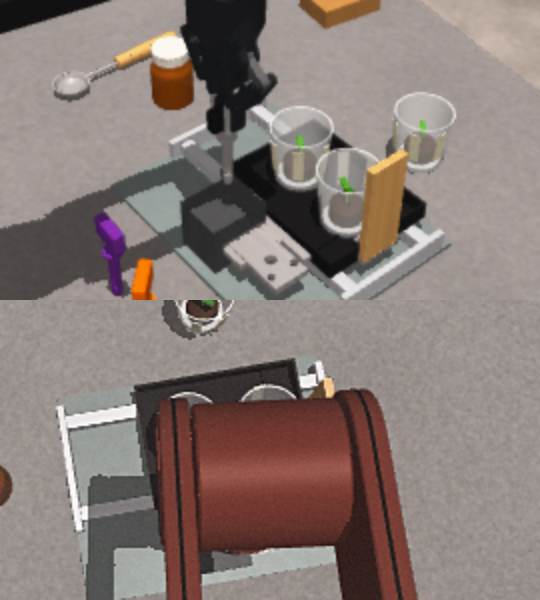

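The pin is out and the bracket is empty. Next I go around to the paddle's -y side.

```bash
python3 -m jog '[[[-0.1,0,0,0],[-0.25,0,0,0],[-0.4,0,0,0],[-0.55,0,0,0],[-0.7,0.02,0,0],[-0.76,0.1,0,0],[-0.76,0.2,0.04,0],[-0.76,0.3,0.1,0],[-0.76,0.4,0.16,0],[-0.76,0.4,0.16,0],[-0.76,0.4,0.16,0]]]'; python3 - <<'E'
from h import *
import cv2
s=r.sense();np.save('s5.npy',wristT(s));print(s['ee_pos'],s['contact_force'],s['grip_width'])
a=r.get_image('side')[:,:,::-1];b=r.get_image('wrist')[:,:,::-1]
cv2.imwrite('pics/p5.png',np.vstack([cv2.resize(a[150:320,180:420],None,fx=2,fy=2)[:300],cv2.resize(b,(400,300))[:,:].repeat(1,1) if 0 else cv2.copyMakeBorder(cv2.resize(b,(400,300)),0,0,0,80,0)]))
E
```

```text
time_s: 7.52
ee_pos: [0.6194, -0.091, 0.1476]
orientation: [-0.0, 0.666, 0.746, -0.001]
contact_force: [0.0, -0.4, -0.9]
grip_width: 0.0131
[ 0.61941389 -0.090989    0.14759782] [ 0.01717456 -0.38812957 -0.89990928] 0.013077298936422808
```

View pics/p5.png

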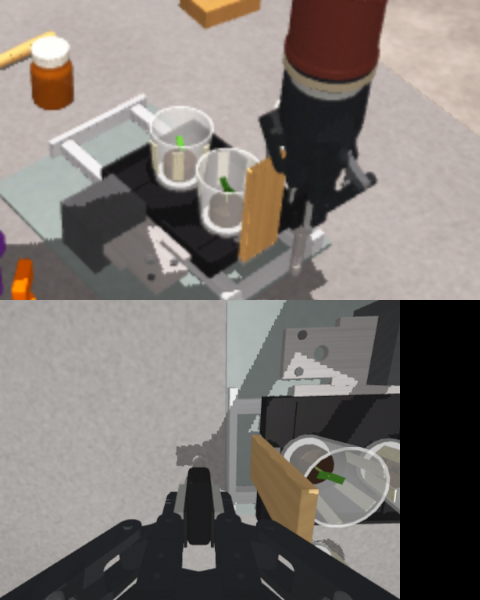

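```bash
python3 -m jog '[[[0.04,0,0,0],[0.08,0,0,0],[0.1,0,0,0],[0.11,0,0,0],[0.12,0,0,0],[0.13,0,0,0],[0.14,0,0,0],[0.155,0,0,0],[0.17,0,0,0],[0.185,0,0,0],[0.2,0,0,0]]]'; python3 - <<'E'
from h import *
import cv2
s=r.sense();np.save('s6.npy',wristT(s));print(s['ee_pos'],s['contact_force'],s['grip_width'])
b=r.get_image('wrist')[:,:,::-1]
cv2.imwrite('pics/p6.png',cv2.resize(b,(768,576)))
E
```

```text
time_s: 9.0
ee_pos: [0.6139, -0.0415, 0.1485]
orientation: [0.0, 0.666, 0.746, -0.001]
contact_force: [-1.1, -2.5, -1.2]
grip_width: 0.0129
[ 0.61386639 -0.04149208  0.14847591] [-1.07678158 -2.51579293 -1.19969588] 0.012893315067457289
```

View pics/p6.png

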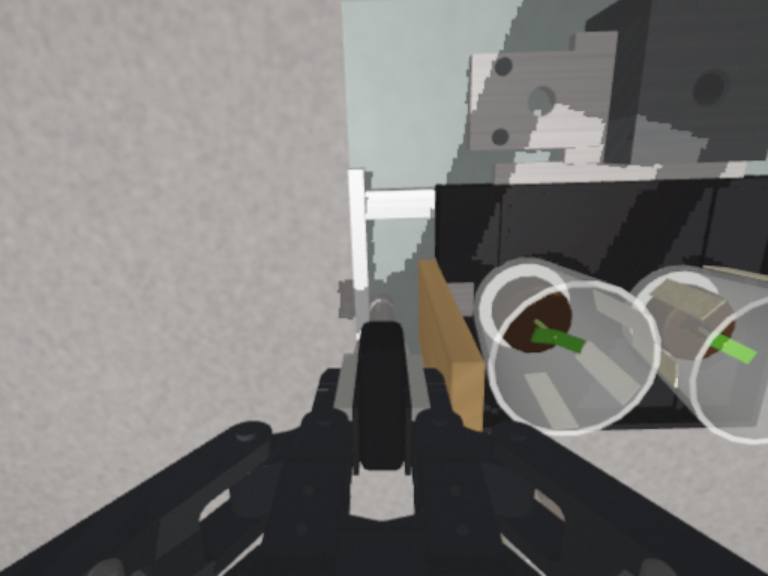

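```bash
python3 - <<'E'
from h import *
T=np.load('s6.npy');np.set_printoptions(precision=4,suppress=True)
b=onz('wrist',711/1.5,88/1.5,.07,T);h=onz('wrist',541/1.5,100/1.5,.039,T)
ey=np.array([-.1346,.991]);ex=np.array([.991,.1346]);d=(h-b)[:2];print(b,h,d@ex,d@ey)
E
```

```text
[0.4967 0.0882 0.07  ] [0.5053 0.0269 0.039 ] 0.00024548225102921477 -0.0618959814918383
```

```bash
python3 -m jog '[[[0.015,0,0,0],[0.035,0,0,0],[0.055,0,0,0],[0.075,0,0,0],[0.095,0,0,0],[0.115,0,0,0],[0.135,0,0,0],[0.155,0,0,0],[0.175,0,0,0],[0.19,0,0,0],[0.19,0,0,0]]]'; python3 - <<'E'
from h import *
import cv2
s=r.sense();T=wristT(s);print(s['ee_pos'],s['contact_force'],s['grip_width'])
b=r.get_image('wrist')[:,:,::-1];np.save('s7.npy',T)
cv2.imwrite('pics/p7.png',cv2.resize(b,(768,576)))
E
```

```text
time_s: 10.42
ee_pos: [0.6088, 0.0071, 0.1485]
orientation: [-0.0, 0.666, 0.746, -0.0]
contact_force: [-0.1, 0.2, -0.6]
grip_width: 0.013
[0.60875525 0.0071434  0.1484981 ] [-0.12669543  0.17868694 -0.62743721] 0.012996753403738716
```

View pics/p7.png

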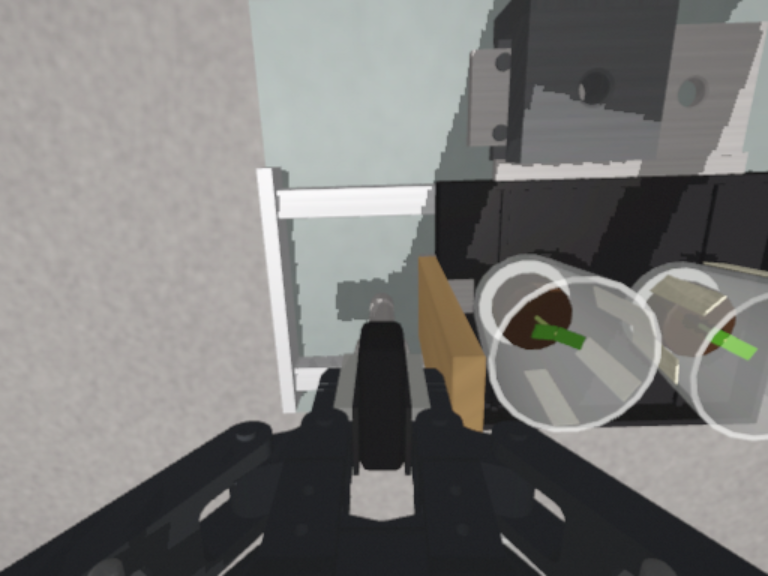

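```bash
python3 -m jog '[[[-0.06,0,0,0],[-0.1,0,-0.06,0],[-0.1,-0.06,-0.14,0],[-0.1,-0.18,-0.172,0],[-0.1,-0.3,-0.172,0],[-0.04,-0.38,-0.172,0],[0.08,-0.397,-0.172,0],[0.2,-0.397,-0.172,0],[0.3,-0.397,-0.172,0],[0.364,-0.397,-0.172,0],[0.364,-0.397,-0.172,0],[0.364,-0.397,-0.172,0]]]'; python3 - <<'E'
from h import *
import cv2
s=r.sense();T=wristT(s);print(s['ee_pos'],s['orientation'],s['contact_force'],s['grip_width'])
Tt=T@np.linalg.inv(np.array(r.calibration('wrist')['T_tool_cam']))
print((Tt[:3,:3].T@(np.array([.4997,.0864,.1888])-Tt[:3,3]))*1000)
a=r.get_image('side')[:,:,::-1];b=r.get_image('wrist')[:,:,::-1]
cv2.imwrite('pics/p8.png',cv2.resize(a[190:300,170:310],None,fx=5,fy=5))
cv2.imwrite('pics/p8w.png',cv2.resize(b,(768,576)))
E
```

```text
time_s: 11.98
ee_pos: [0.5003, 0.0855, 0.1918]
orientation: [0.0, 0.666, 0.746, -0.0]
contact_force: [0.2, 0.2, -0.9]
grip_width: 0.0131
[0.50029126 0.08552941 0.19180006] [ 3.44707103e-04  6.66150552e-01  7.45817164e-01 -2.84209816e-04] [ 0.19975275  0.22473041 -0.9058037 ] 0.013100750929419225
[ 0.9342489  -0.48968298  2.99920662]
```

View pics/p8.png

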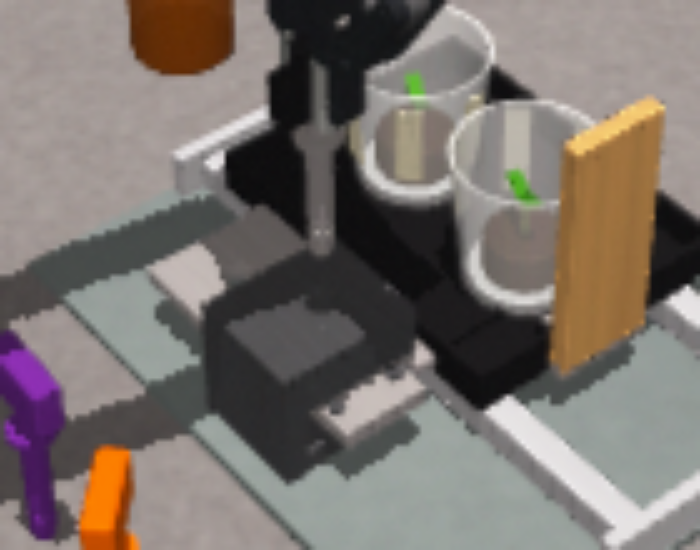

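View pics/p8w.png

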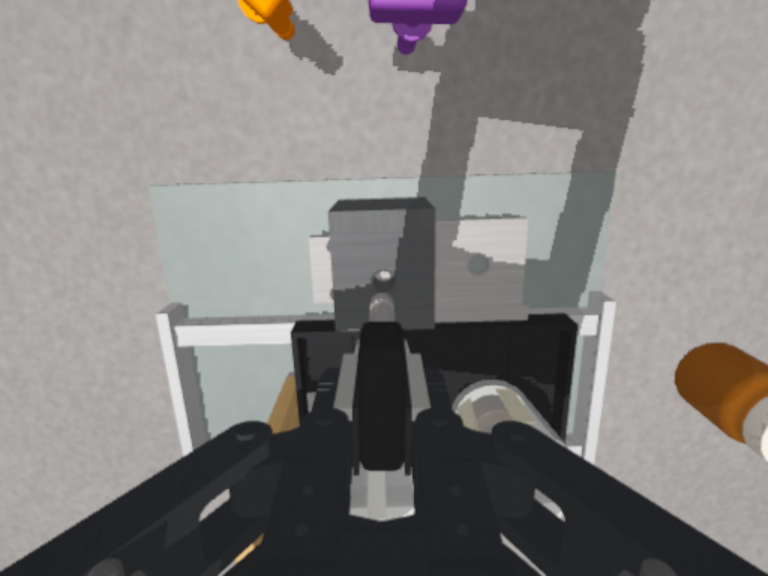

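```bash
python3 -m jog '[[[0.004,-0.002,0,0],[0.004,-0.002,0.03,0],[0.004,-0.002,0.07,0],[0.004,-0.002,0.1,0],[0.004,-0.002,0.106,0],[0.004,-0.002,0.106,0]]]'; python3 - <<'E'
from h import *
s=r.sense();T=wristT(s);print(s['ee_pos'],s['contact_force'])
Tt=T@np.linalg.inv(np.array(r.calibration('wrist')['T_tool_cam']))
print((Tt[:3,:3].T@(np.array([.49975,.0864,.1888])-Tt[:3,3]))*1000)
E
```

```text
time_s: 12.82
ee_pos: [0.4995, 0.0864, 0.165]
orientation: [0.0, 0.666, 0.746, -0.0]
contact_force: [-0.4, 0.4, -1.3]
grip_width: 0.0132
[0.49954452 0.08637976 0.16496349] [-0.41669846  0.43821391 -1.34885048]
[-1.81701581e-02  1.93054059e-01 -2.38366146e+01]
```

Aligned to 0.2 mm. Lowering slowly into the bore.

```bash
python3 -m jog '[[[0,0.001,0.01,0],[0,0.001,0.02,0],[0,0.001,0.03,0],[0,0.001,0.04,0]]]';  python3 -m jog '[[[0,0,0.015,0],[0,0,0.03,0],[0,0,0.045,0],[0,0,0.06,0]]]'
```

```text
time_s: 13.32
ee_pos: [0.4998, 0.0864, 0.1548]
orientation: [0.0, 0.666, 0.746, -0.0]
contact_force: [0.0, -0.4, -0.8]
grip_width: 0.0132
time_s: 13.82
ee_pos: [0.4997, 0.0864, 0.1395]
orientation: [0.0, 0.666, 0.746, -0.0]
contact_force: [0.3, 0.4, -0.6]
grip_width: 0.0128
```

```bash
python3 -m jog '[[[0,0,0.008,0],[0,0,0.016,0],[0,0,0.024,0],[0,0,0.03,0],[0,0,0.034,0],[0,0,0.034,0]]]'
```

```text
time_s: 14.58
ee_pos: [0.4997, 0.0864, 0.1309]
orientation: [-0.0, 0.666, 0.746, -0.0]
contact_force: [0.3, 0.2, -0.1]
grip_width: 0.013
```

```bash
python3 -m jog '[[[0,0,0,0],[0,0,0,0],[0,0,0,0],[0,0,0,0]]]' 0.2; python3 - <<'E'
from h import *
import cv2
s=r.sense();print(s['ee_pos'],s['contact_force'])
a=r.get_image('side')[:,:,::-1];b=r.get_image('wrist')[:,:,::-1]
np.save('s9.npy',wristT(s))
cv2.imwrite('pics/p9.png',cv2.resize(a[190:300,170:310],None,fx=5,fy=5))
cv2.imwrite('pics/p9w.png',cv2.resize(b,(768,576)))
E
```

```text
time_s: 15.08
ee_pos: [0.4997, 0.0864, 0.131]
orientation: [0.0, 0.666, 0.746, -0.0]
contact_force: [0.1, -0.4, -0.6]
grip_width: 0.0341
[0.49974676 0.08639267 0.13100364] [ 0.14818969 -0.38934187 -0.57054834]
```

View pics/p9.png

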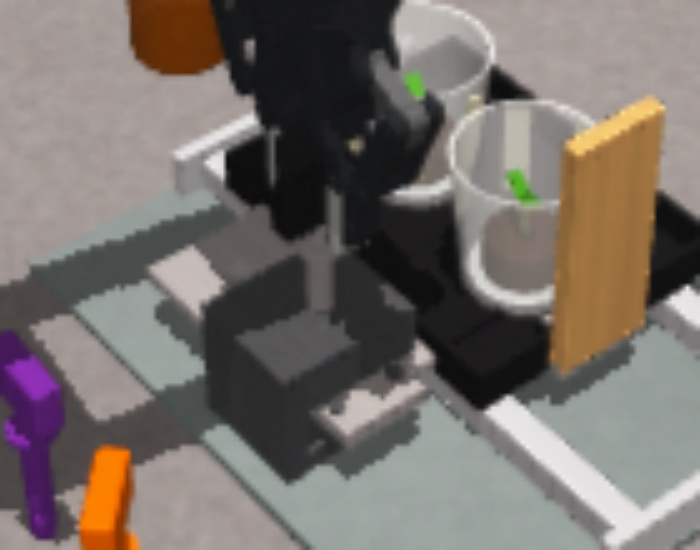

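View pics/p9w.png

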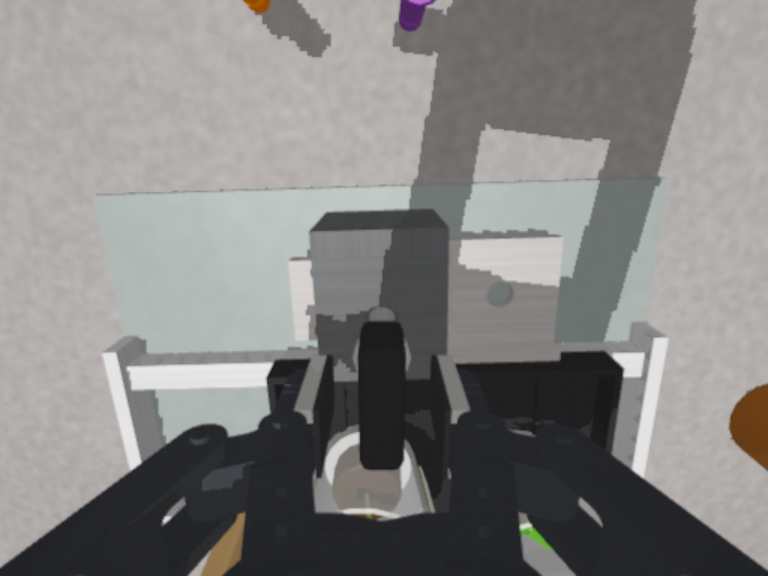

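```bash
python3 -m jog '[[[0,0,-0.06,0],[0,0,-0.14,0],[0,0,-0.22,0],[0,0,-0.276,0],[0,0,-0.276,0]]]'; python3 -m jog '[[[-0.1,0.06,0,0],[-0.25,0.16,0,0],[-0.37,0.28,0,0],[-0.49,0.4,0,0],[-0.49,0.4,0.08,0],[-0.49,0.4,0.16,0],[-0.49,0.4,0.206,0],[-0.49,0.4,0.206,0],[-0.49,0.4,0.206,0]]]' 1;python3 - <<'E'
from h import *
import cv2
s=r.sense();print(s['ee_pos'],s['contact_force'])
a=r.get_image('side')[:,:,::-1];b=r.get_image('wrist')[:,:,::-1]
np.save('s10.npy',wristT(s))
cv2.imwrite('pics/p10.png',cv2.resize(a[180:300,170:330],None,fx=4.9,fy=4.9))
cv2.imwrite('pics/p10w.png',cv2.resize(b,(768,576)))
E
```

```text
time_s: 15.8
ee_pos: [0.5008, 0.0865, 0.2017]
orientation: [0.001, 0.666, 0.746, 0.001]
contact_force: [-0.1, 0.0, 0.4]
grip_width: 0.0343
time_s: 16.92
ee_pos: [0.6142, -0.0237, 0.1513]
orientation: [0.002, 0.666, 0.746, 0.001]
contact_force: [-0.1, -0.4, 0.1]
grip_width: -0.0003
[ 0.61416686 -0.02367787  0.15130143] [-0.08893769 -0.42016845  0.12222247]
```

View pics/p10.png

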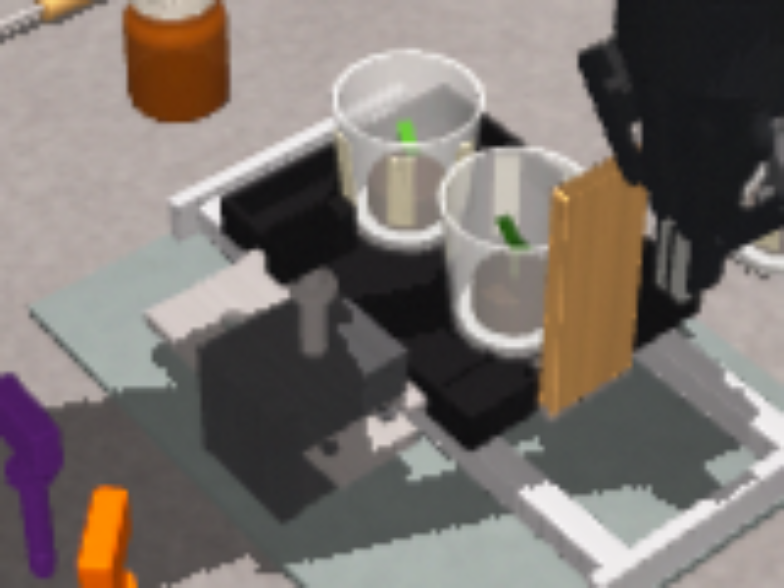

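View pics/p10w.png

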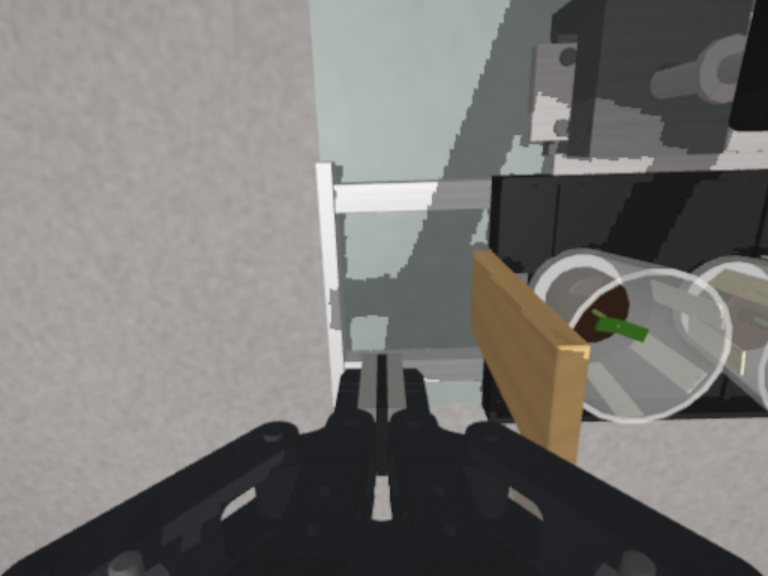

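```bash
python3 -m jog '[[[0.04,0,0,0],[0.08,0,0,0],[0.11,0,0,0],[0.125,0,0,0],[0.136,0,0,0],[0.146,0,0,0],[0.156,0,0,0],[0.164,0,0,0],[0.168,0,0,0],[0.168,0,0,0]]]';python3 - <<'E'
from h import *
import cv2
s=r.sense();print(s['ee_pos'],s['contact_force'])
a=r.get_image('side')[:,:,::-1];b=r.get_image('wrist')[:,:,::-1]
cv2.imwrite('pics/p11.png',cv2.resize(a[180:300,170:330],None,fx=4.9,fy=4.9))
cv2.imwrite('pics/p11w.png',cv2.resize(b,(768,576)))
E
```

```text
time_s: 18.27
ee_pos: [0.6098, 0.0175, 0.1517]
orientation: [0.002, 0.666, 0.746, 0.001]
contact_force: [-0.3, -3.1, 0.5]
grip_width: -0.0004
[0.60981624 0.0175374  0.15171428] [-0.29236317 -3.05464504  0.52920504]
```

View pics/p11.png

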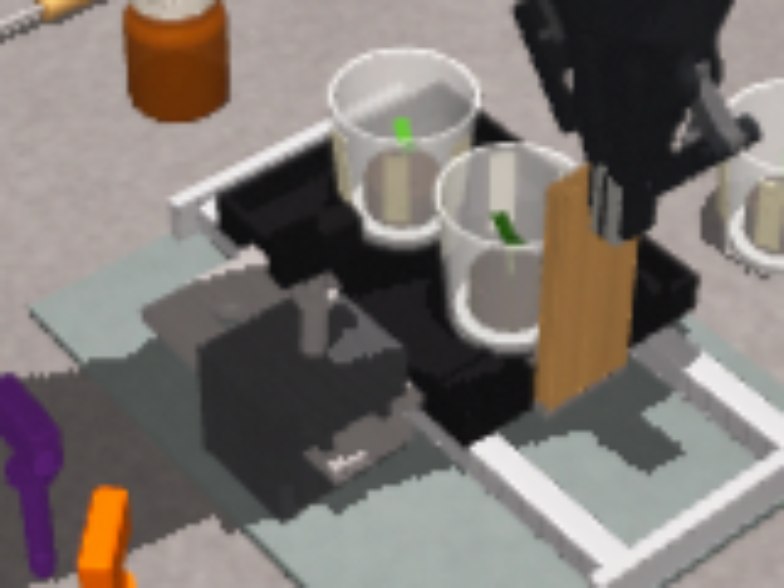

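View pics/p11w.png

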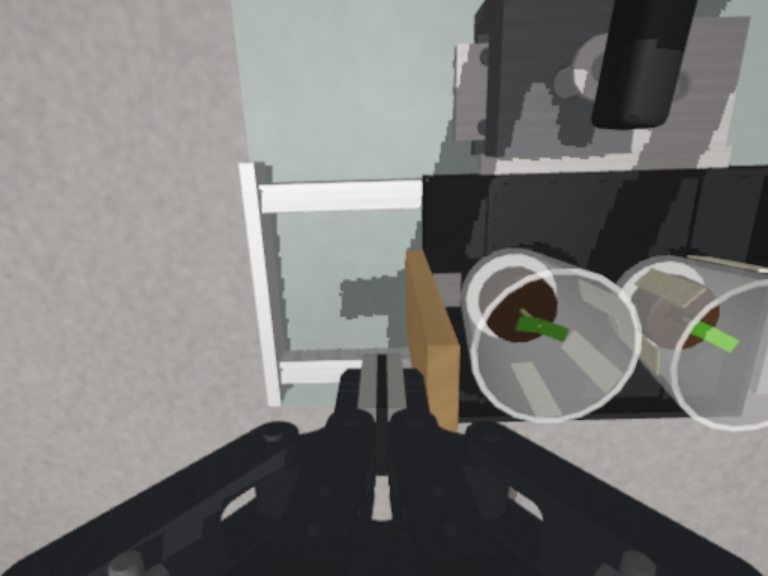

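```bash
python3 -m jog '[[[0.004,0,0,0],[0.008,0,0,0],[0.011,0,0,0],[0.014,0,0,0],[0.017,0,0,0],[0.02,0,0,0]]]';python3 - <<'E'
from h import *
import cv2
s=r.sense();print(s['ee_pos'],s['contact_force'])
a=r.get_image('side')[:,:,::-1];b=r.get_image('wrist')[:,:,::-1]
cv2.imwrite('pics/p12.png',np.vstack([cv2.resize(a[220:300,190:290],None,fx=4,fy=4)[:300],cv2.resize(b[0:120,280:480],None,fx=2,fy=2.4)]))
E
```

```text
time_s: 19.12
ee_pos: [0.6091, 0.0226, 0.1517]
orientation: [0.002, 0.666, 0.746, 0.001]
contact_force: [-1.1, -3.1, 0.9]
grip_width: -0.0001
[0.60911787 0.02259246 0.15168065] [-1.09748241 -3.07066594  0.91552182]
```

View pics/p12.png

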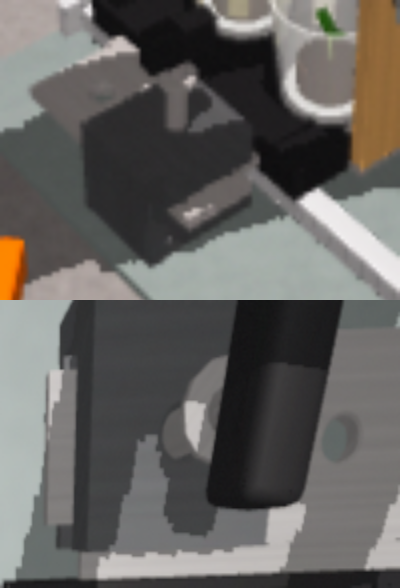

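```bash
cat > look.py <<'E'
import sys,cv2
from h import *
s=r.sense();p=s['ee_pos'];print(p,s['contact_force'],'rigy',np.dot(p[:2]-[.4976,.0876],[-.1346,.991]))
a=r.get_image('side')[:,:,::-1]
cv2.imwrite('pics/%s.png'%sys.argv[1],cv2.resize(a[225:290,190:280],None,fx=4,fy=4))
E
python3 -m jog '[[[0.002,0,0,0],[0.004,0,0,0],[0.006,0,0,0],[0.008,0,0,0]]]';python3 look.py p13;python3 -m jog '[[[0.002,0,0,0],[0.004,0,0,0],[0.006,0,0,0]]]';python3 look.py p14
```

```text
time_s: 19.73
ee_pos: [0.6089, 0.0247, 0.1517]
orientation: [0.002, 0.666, 0.746, 0.001]
contact_force: [-2.1, -3.3, 1.9]
grip_width: 0.0
[0.60885587 0.02468053 0.15167192] [-2.11015541 -3.26453815  1.90014557] rigy -0.07732823225270982
time_s: 20.15
ee_pos: [0.6087, 0.0262, 0.1517]
orientation: [0.002, 0.666, 0.746, 0.001]
contact_force: [-0.6, -3.9, 0.2]
grip_width: -0.0001
[0.6087011  0.02623426 0.15166214] [-0.60979371 -3.91220357  0.16928236] rigy -0.07576765154141131
```

View pics/p13.png

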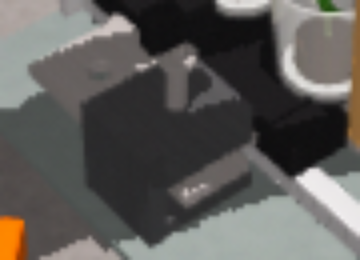

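View pics/p14.png

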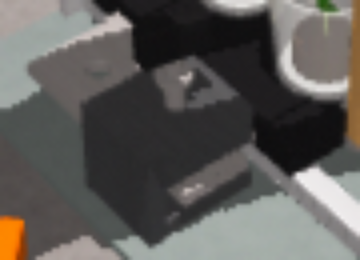

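The collar is lower in the last crop, so the pin has dropped in. I'll stop pushing and check.

```bash
python3 -m jog '[[[-0.002,0,0,0],[-0.002,0,0,0]]]';python3 look.py p15; python3 - <<'E'
from h import *
import cv2
b=r.get_image('wrist')[:,:,::-1]
cv2.imwrite('pics/p15w.png',cv2.resize(b[0:150,200:500],None,fx=2.6,fy=2.6))
E
```

```text
time_s: 20.45
ee_pos: [0.6089, 0.0261, 0.1517]
orientation: [0.002, 0.666, 0.746, 0.001]
contact_force: [-0.3, 0.1, 0.4]
grip_width: 0.0003
[0.60894702 0.02609919 0.15169212] [-0.30473507  0.05137805  0.37805038] rigy -0.07593461273954819
```

View pics/p15.png

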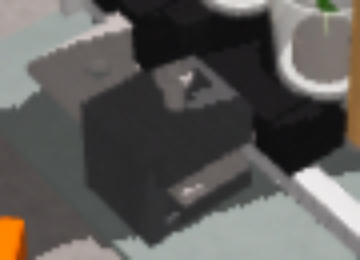

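View pics/p15w.png

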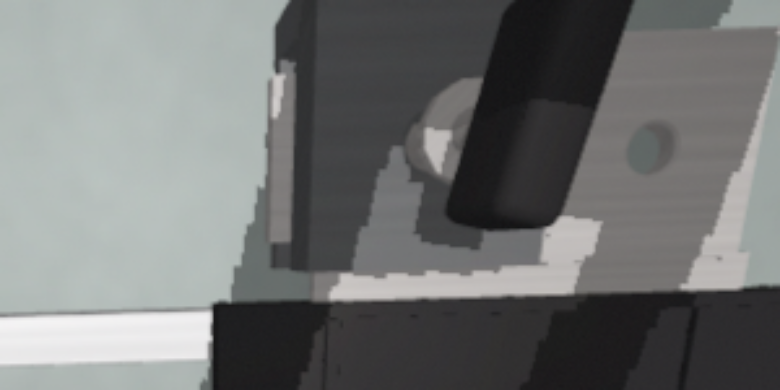

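```bash
python3 -m jog '[[[-0.05,0,0,0],[-0.08,0,-0.05,0],[-0.08,0,-0.15,0],[-0.08,-0.05,-0.24,0],[0,-0.2,-0.24,0],[0.15,-0.34,-0.24,0],[0.27,-0.411,-0.24,0],[0.292,-0.411,-0.24,0],[0.292,-0.411,-0.24,0],[0.292,-0.411,-0.24,0]]]';python3 look.py p16; python3 - <<'E'
from h import *
import cv2
np.save('s16.npy',wristT(r.sense()))
b=r.get_image('wrist')[:,:,::-1]
b=np.clip((b/255.)**0.5*255,0,255).astype('u1')
cv2.imwrite('pics/p16w.png',cv2.resize(b[100:350,130:390],None,fx=2.4,fy=2.4))
E
```

```text
time_s: 21.8
ee_pos: [0.4992, 0.0863, 0.2115]
orientation: [0.002, 0.666, 0.746, 0.001]
contact_force: [0.5, -0.4, -0.1]
grip_width: -0.0003
[0.49921431 0.08625783 0.21152848] [ 0.46955034 -0.42881886 -0.06201127] rigy -0.0015473806006896726
```

View pics/p16.png

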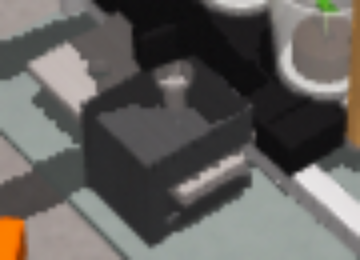

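View pics/p16w.png

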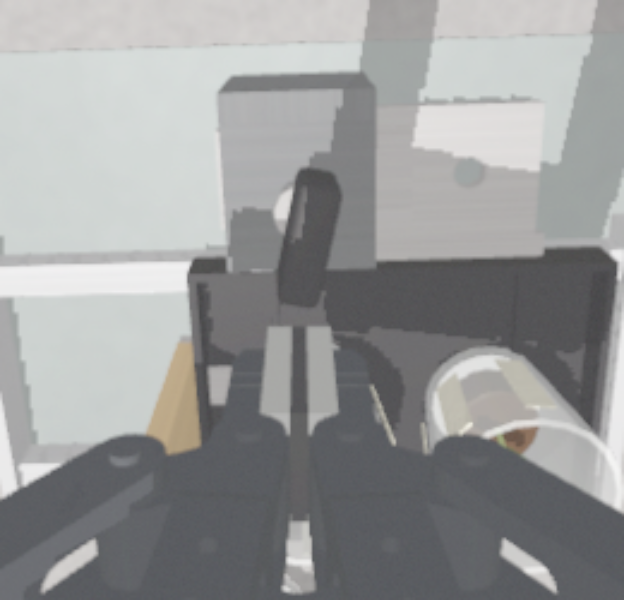

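```bash
python3 - <<'E'
from h import *
T=np.load('s16.npy');np.set_printoptions(precision=4,suppress=True)
p=lambda x,y,z:onz('wrist',130+x/2.4,100+y/2.4,z,T)
a,b=p(318,178,.13),p(300,300,.13);c=(a+b)/2;print(a,b,c,np.linalg.norm(a-b))
Tt=T@np.linalg.inv(np.array(r.calibration('wrist')['T_tool_cam']))
for z in(.13,): print((Tt[:3,:3].T@(np.array([c[0],c[1],z])-Tt[:3,3]))*1000)
E
```

```text
[0.4736 0.0906 0.13  ] [0.5141 0.0896 0.13  ] [0.4939 0.0901 0.13  ] 0.04058633896731177
[ 4.5216 -5.106  81.2404]
```

```bash
python3 -m jog '[[[0.01,-0.012,0.05,0],[0.01,-0.012,0.12,0],[0.01,-0.012,0.18,0],[0.01,-0.012,0.22,0],[0.01,-0.012,0.236,0],[0.01,-0.012,0.244,0],[0.01,-0.012,0.252,0],[0.01,-0.012,0.252,0]]]';python3 look.py p17
```

```text
time_s: 22.9
ee_pos: [0.4962, 0.0884, 0.1484]
orientation: [0.002, 0.667, 0.745, 0.001]
contact_force: [0.9, -0.3, 0.6]
grip_width: 0.0003
[0.49615564 0.08841542 0.14841841] [ 0.88732603 -0.27331426  0.64498012] rigy 0.0010024972047543775
```

View pics/p17.png

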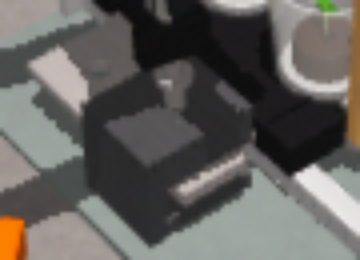

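```bash
python3 -m jog '[[[0,0,0.006,0],[0,0,0.012,0],[0,0,0.018,0],[0,0,0.022,0]]]';python3 -m jog '[[[0,0,0.004,0],[0,0,0.008,0],[0,0,0.012,0]]]'
```

```text
time_s: 23.45
ee_pos: [0.4961, 0.0884, 0.1428]
orientation: [0.002, 0.667, 0.745, 0.001]
contact_force: [0.3, 0.4, 0.2]
grip_width: 0.0004
time_s: 23.82
ee_pos: [0.4964, 0.0884, 0.1401]
orientation: [0.002, 0.667, 0.745, 0.002]
contact_force: [-0.4, 0.6, 2.8]
grip_width: 0.0002
```

```bash
python3 -m jog '[[[0,0,0.004,0],[0,0,0.008,0],[0,0,0.012,0]]]';python3 -m jog '[[[0,0,0.004,0],[0,0,0.008,0],[0,0,0.012,0]]]'
```

```text
time_s: 24.2
ee_pos: [0.4964, 0.0883, 0.1369]
orientation: [0.002, 0.667, 0.745, 0.001]
contact_force: [-0.6, 0.3, 0.7]
grip_width: -0.0003
time_s: 24.58
ee_pos: [0.4964, 0.0883, 0.1338]
orientation: [0.002, 0.667, 0.745, 0.001]
contact_force: [-0.1, -1.1, 1.9]
grip_width: -0.0001
```

```bash
python3 look.py p18; python3 - <<'E'
from h import *
import cv2
b=r.get_image('wrist')[:,:,::-1]
b=np.clip((b/255.)**0.5*255,0,255).astype('u1')
cv2.imwrite('pics/p18w.png',cv2.resize(b[150:350,150:370],None,fx=3,fy=3))
E
```

```text
[0.49636405 0.08826535 0.13384605] [-0.06321865 -1.09608153  1.8589607 ] rigy 0.0008257188344909343
```

View pics/p18.png

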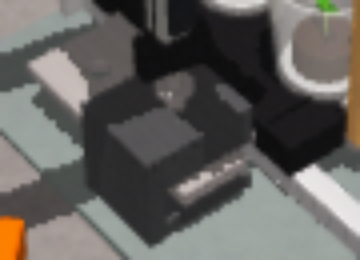

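View pics/p18w.png

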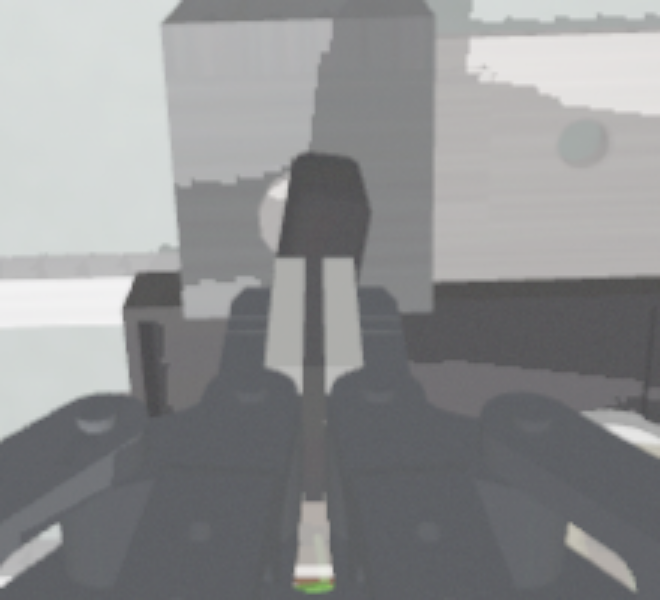

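```bash
python3 -m jog '[[[0,0,0.004,0],[0,0,0.008,0],[0,0,0.012,0],[0,0,0.016,0]]]';python3 -m jog '[[[0,0,0.004,0],[0,0,0.008,0],[0,0,0.012,0],[0,0,0.016,0]]]'
```

```text
time_s: 25.18
ee_pos: [0.4965, 0.0881, 0.1299]
orientation: [0.003, 0.667, 0.745, 0.001]
contact_force: [-0.8, -2.1, 4.2]
grip_width: 0.0003
time_s: 25.68
ee_pos: [0.4964, 0.0883, 0.1261]
orientation: [0.002, 0.667, 0.745, 0.001]
contact_force: [-3.5, 0.4, 7.1]
grip_width: -0.0002
```

```bash
python3 -m jog '[[[0,0,0.003,0],[0,0,0.006,0],[0,0,0.009,0]]]';python3 -m jog '[[[0,0,0.003,0],[0,0,0.006,0],[0,0,0.009,0]]]'
```

```text
time_s: 26.05
ee_pos: [0.4968, 0.0885, 0.126]
orientation: [0.002, 0.667, 0.745, 0.002]
contact_force: [-8.1, 0.1, 19.7]
grip_width: 0.0001
time_s: 26.42
ee_pos: [0.4976, 0.0887, 0.126]
orientation: [0.003, 0.666, 0.746, 0.002]
contact_force: [-8.1, 0.1, 19.9]
grip_width: 0.0003
```

```bash
python3 -m jog '[[[0,0,-0.008,0],[0,0,-0.03,0]]]'; python3 look.py p19; python3 - <<'E'
from h import *
import cv2
b=r.get_image('wrist')[:,:,::-1]
b=np.clip((b/255.)**0.5*255,0,255).astype('u1')
cv2.imwrite('pics/p19w.png',cv2.resize(b[150:350,150:370],None,fx=3,fy=3))
a=r.get_image('side')[:,:,::-1]
a=np.clip((a/255.)**0.5*255,0,255).astype('u1')
cv2.imwrite('pics/p19.png',cv2.resize(a[225:290,200:265],None,fx=9,fy=9,interpolation=2))
E
```

```text
time_s: 26.68
ee_pos: [0.4973, 0.0887, 0.1333]
orientation: [0.003, 0.666, 0.746, 0.002]
contact_force: [-0.1, 0.0, 0.2]
grip_width: -0.0002
[0.49734496 0.08867186 0.13325588] [-0.11757324  0.02192467  0.17328499] rigy 0.0010965369164325125
```

View pics/p19.png

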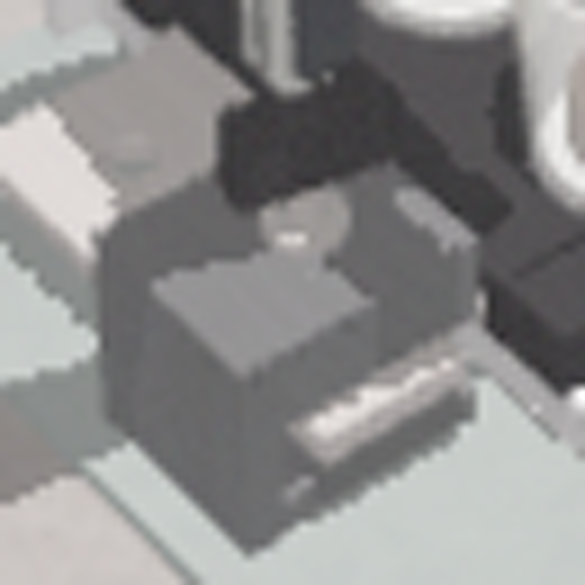

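View pics/p19w.png

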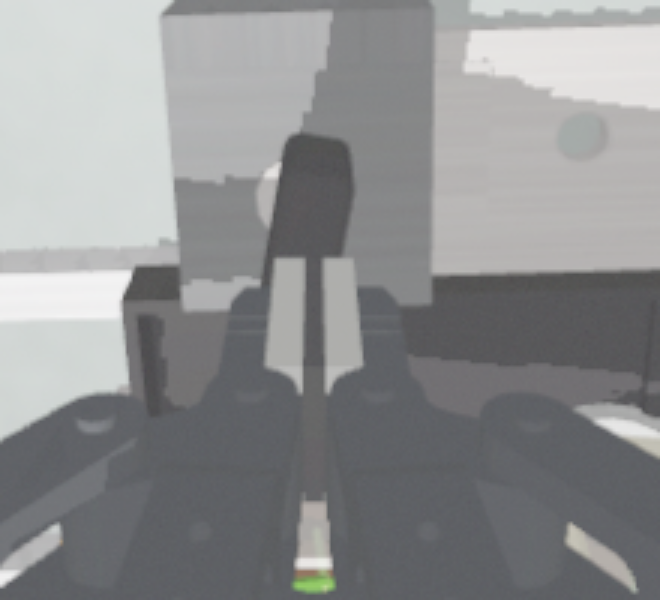

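Resistance rose to 20 N at TCP z = 0.126. That is either home or a jam, so I'll clear the arm and measure.

```bash
python3 -m jog '[[[0,0,-0.1,0],[0,0,-0.25,0],[0,0,-0.4,0],[0.2,-0.2,-0.5,0],[0.4,-0.4,-0.5,0],[0.6,-0.5,-0.5,0],[0.8,-0.5,-0.5,0],[0.95,-0.5,-0.5,0],[0.95,-0.5,-0.5,0]]]'; python3 - <<'E'
from h import *
import cv2
for n,c in(('side',(195,325,160,360)),('top',(130,270,200,370))):
    a=r.get_image(n)[:,:,::-1];cv2.imwrite(f'pics/{n}20.png',a);o=cv2.imread(f'pics/{n}0.png')
    y,z=(225,205) if n=='side' else (200,265)
    f=lambda a:cv2.resize(np.clip((a[y:y+70,z:z+70]/255.)**0.5*255,0,255).astype('u1'),None,fx=5.5,fy=5.5,interpolation=2)
    cv2.imwrite(f'pics/cmp_{n}.png',np.hstack([f(o),f(a)]))
E
```

```text
time_s: 27.95
ee_pos: [0.345, 0.3127, 0.2568]
orientation: [0.003, 0.665, 0.747, 0.002]
contact_force: [0.1, 0.5, -0.9]
grip_width: -0.0
```

View pics/cmp_side.png

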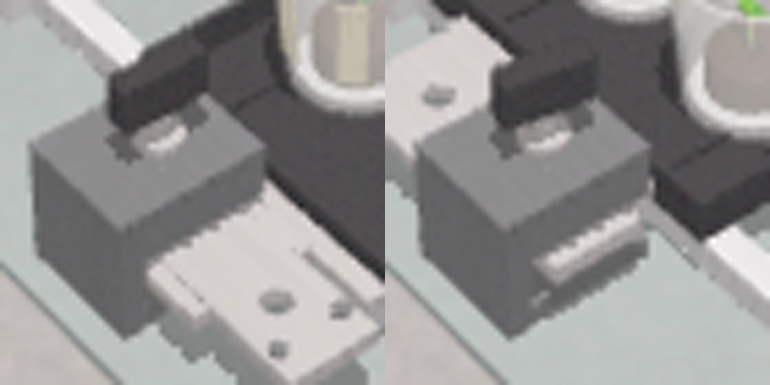

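View pics/cmp_top.png

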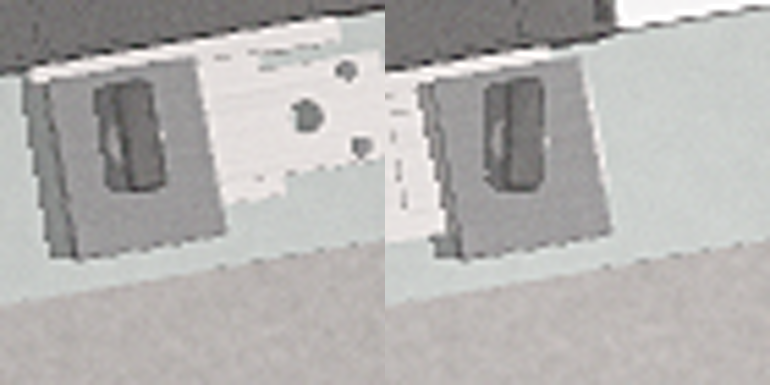

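```bash
python3 - <<'E'
import cv2,numpy as np
f=lambda a:cv2.resize(np.clip((a[230:262,216:250]/255.)**0.45*255,0,255).astype('u1'),None,fx=11.5,fy=16,interpolation=cv2.INTER_NEAREST)
o,a=cv2.imread('pics/side0.png'),cv2.imread('pics/side20.png')
cv2.imwrite('pics/cc.png',np.hstack([f(o),f(a)]))
go,ga=[x.sum(2).astype(int)//3 for x in(o,a)]
for c in (230,232,234,236,238): print(c,go[232:256,c].tolist(),'\n   ',ga[232:256,c].tolist())
E
```

```text
230 [161, 202, 129, 67, 30, 26, 26, 24, 24, 15, 15, 15, 14, 14, 15, 14, 46, 77, 82, 81, 64, 44, 72, 77] 
    [24, 25, 18, 24, 25, 25, 26, 25, 17, 16, 15, 15, 17, 14, 15, 42, 76, 82, 82, 88, 81, 77, 78, 79]
232 [134, 53, 24, 25, 25, 25, 25, 22, 14, 13, 14, 14, 15, 14, 14, 47, 78, 83, 82, 162, 105, 82, 77, 77] 
    [26, 26, 24, 25, 25, 25, 24, 19, 15, 15, 15, 14, 15, 15, 19, 76, 84, 84, 82, 149, 111, 84, 77, 77]
234 [52, 24, 24, 24, 25, 25, 22, 16, 14, 15, 14, 14, 13, 15, 47, 82, 85, 84, 145, 169, 128, 94, 79, 86] 
    [25, 21, 23, 24, 24, 26, 20, 16, 14, 15, 14, 16, 14, 14, 61, 98, 101, 88, 164, 172, 115, 83, 79, 87]
236 [24, 24, 23, 25, 24, 22, 17, 14, 14, 16, 14, 14, 14, 31, 69, 75, 85, 163, 172, 139, 103, 79, 77, 78] 
    [25, 25, 25, 24, 25, 23, 16, 15, 14, 14, 17, 15, 15, 40, 71, 78, 77, 163, 173, 140, 91, 79, 79, 79]
238 [22, 23, 26, 25, 21, 16, 15, 15, 14, 17, 15, 13, 23, 34, 37, 56, 135, 145, 102, 81, 79, 79, 78, 76] 
    [24, 24, 25, 25, 26, 19, 14, 14, 16, 15, 15, 15, 18, 35, 45, 56, 77, 138, 97, 81, 79, 80, 79, 78]
```

View pics/cc.png

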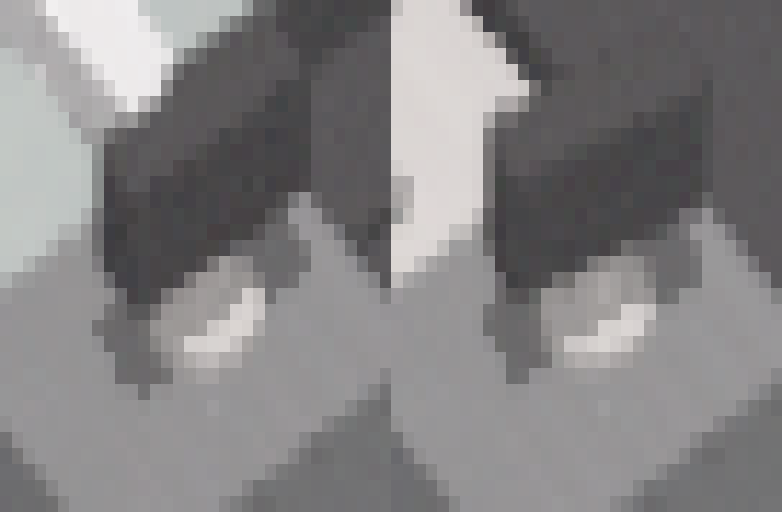

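The collar's pixel rows match the start picture to a fraction of a pixel, e.g. column 236 reads 163/172/140 against 163/172/139. That puts the pin at home height within about 0.7 mm. Last overall check next.

```bash
python3 - <<'E'
import cv2,numpy as np
a=cv2.imread('pics/top20.png')[70:300,80:400];cv2.imwrite('pics/fin.png',cv2.resize(a,None,fx=2.4,fy=2.4))
E
```

```text
(no output)
```

View pics/fin.png

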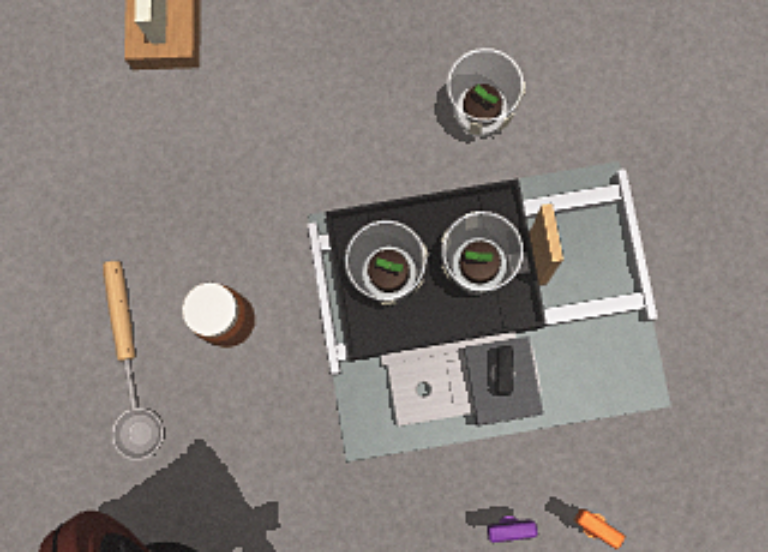

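View pics/side20.png

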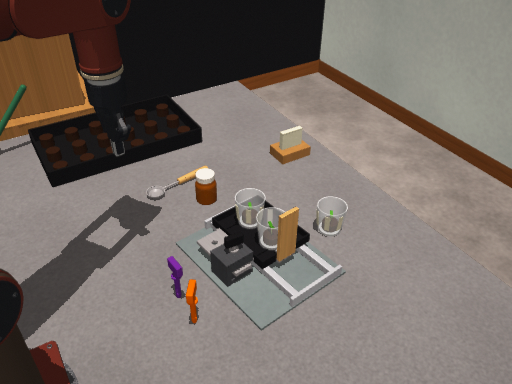

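The pin is home at (233,243) in the side view, both cups are standing, the bystanders haven't moved and the arm is clear. Handing in.

```bash
python3 -c "
from rig import r
print(r.sense()['time_s'],r.sign_off())"
```

```text
the job is handed in; nothing more can be done
28.05 None
```

The tray is one hole along and the pin is back in the bracket through the catch plate. I handed the job in at 28 s; `sign_off` reports no verdict.

**What I did:**
- I pulled the pin straight up, then pushed the tray by its paddle with the pin still in the gripper, to about 62 mm of travel.
- I stood the pin in the bracket on the catch plate and slid the tray slowly. The pin dropped into the hole at about 75 mm by my estimate.
- I pressed the pin down with the shut fingers. It took about 7 N on the way, then stopped moving at 20 N. I took this to be home and drew the arm clear.

**Last checks:**
- **Pin height:** the collar sits on the same pixel rows in the side view as at the start, so it is flush to within about 0.7 mm. The handle has turned a little in yaw.
- **Surroundings:** both cups are standing, the spare cup, jar and scoop look unmoved, and the arm was well clear.
- **One reading disagreed:** the pressing fingertips stopped about 6 mm higher than I had calculated, with about 8 N of side force. I trusted the picture comparison instead and did not press again. I had no direct sign of the click.

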